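# Clip the balance weight onto the bracket's eye

## Robot

A 6-joint arm with a two-finger parallel gripper is mounted at the origin on the work surface. World frame = base frame: x ahead of the robot, y to its left, z up, the work surface at z = 0. Lengths are in mm, angles in rad, forces in N, time in s.
With the tool pointing down it reaches from about 275 to 975 mm from the base axis. Payload 8.4 kg.
Tool frame: the origin (TCP) lies between the finger pads; the fingertips stand 17 mm ahead of it and the grasp point (between the pads) lies 2 mm behind it; z points along the fingers, y is the direction in which the jaws open and shut (so a half turn about z gives the same grasp; the last joint's range is limited). The gripper opens to 92 mm and grips with 3 to 60 N. Pads are 20 mm wide; open, the fingers measure 128 mm over their backs; the gripper's body (75 mm by 189 mm) begins 69 mm behind the grasp point.
Start: joints at [1.225, 0.353, 1.633, -0, 1.155, -0.002], TCP at [210.666, 588.428, 231.583] pointing down, gripper open.
Joint ranges: [-2.63, 2.63], [-0.92, 2.1], [0.06, 2.66], [-1.3, 4.44], [0, 2.69], [-3.02, 3.02]. Speed limits (rad/s): [2.22, 2.22, 2.79, 3.14, 3.14, 3.14].

## Interface

Orientations are given as a unit quaternion [x, y, z, w].
In Python, from cell import r gives the robot as it stands. The module is installed in compiled form; this text tells all that it offers.
- The arm moves only by the tool send_rows, never from a script. Its argument "targets" is a list of rows, each a list of 4 numbers: the shift along the tool's x, y, z in mm, then the turn about the tool's z in rad. A call has 1 to 8 rows; each row shifts and turns the commanded pose from where the row before left it, along the tool's axes as they then stand; what a row does not reach is not made up. A row lasts 1/12 s, in which the tool goes at most 41.7 mm and 7.16 degrees, less where a joint would pass 70% of its speed; a pose out of reach is approached as far as the arm can. A call is refused whole if a number of a shift passes 41.7 or a number of a turn 0.125, either way. A call with a gripper value outside its range is refused whole. "jaw" is the finger opening in mm, from 0 to 91.9, set as the call begins (left out, the last holds). The fingers move at their own pace and stop on an object; "grip_force" is the grip in N (left out, the last holds). Time passes only in rows, so rows that do not move let the fingers close. It gives the time, the measured TCP pose, the force and the opening at its end, in the units of the state.
- r.observe(): the state, without advancing time (a new reading comes with each control period).
- r.get_image(name): name is "scene" or "top" or "wrist"; returns the picture (420x560x3 uint8, blue, green, red); there is no depth.
- r.get_calibration(name): a dict with "K" (3x3 intrinsics, pixels), "eye" and "rotation" of the camera in the world. Camera axes: x right, y down, z forward; pixel columns grow to the right and rows downward; lengths in mm; the calibration is good to about 2 mm. A picture is of the moment at which its call begins: read the wrist's pose just before it. get_calibration takes no time and is no camera call; for the wrist camera it gives the pose at the moment of the call.
- r.hand_in(): hands the job in, once; it reports no verdict.
The state is a dict: "clock": time; "joints": joint angles; "joint_vel": joint speeds; "joint_torque": joint torques, N m; "tcp_pos": TCP position; "eef_rot": TCP orientation; "wrist_force": force on the tool from outside, world axes, zero at the start; "moment": the same for the moment, N m; "opening": finger opening in mm.
Only numpy, scipy, OpenCV 4.12 (cv2) and the standard library are available. Lean on these libraries where they do the work, as an engineer would, in place of code of your own. Each camera call takes 0.05 s, during which the arm holds its last target. There are 200 camera calls.

## Task

Pick up the small balance weight that has a snap hook on top and clip it onto the steel eye of the aluminium L-bracket: push the hook's sprung gate in against the eye's front bar until it snaps shut behind the bar, then let the weight hang there, still and free of the hand. The eye's clamped height is only roughly known, so feel for it and be gentle, never pressing on the bracket or eye with more than about 20 N; leave the rest of the camera gear where it stands.

Things in the scene. Friction and masses are not known exactly. Their poses are not given: they have to be found in the camera images.
- clip: Balance weight with snap hook, one rigid upright piece, about 0.22 kg (+-30 %). Origin under its centre, z up, x towards the hook's mouth. Steel cylinder 42 mm across, 32 high; on it a flat aluminium hook in the x-z plane, 11 mm thick in y: foot bar at heights 34-44 out to x 27, spine at x -22 to -12, top of the hook at 114 mm; above that a black finger tab.
- tab (a point): Middle of the clip's black flat finger tab, 135 mm above the clip's underside, on its centre line; axes as the clip. The tab is 10 mm thick in y (grip it across y), 24 mm wide in x, and runs from 114 to 151 mm above the underside.
- nose (a point): Point on the underside of the hook's nose: clip x = 25 mm, 98 mm above the clip's underside; axes as the clip. The underside is flat and level from x = 16 to 33 mm, then a lip turns up slightly (underside 100 mm high at its end, x = 43). The shut gate's outer face is at x = 25.5, so the nose and lip overhang it by 17 mm and can be laid on the eye's bar from above.
- bow (a point): Highest place of the bow's underside, at clip x = 0, 104 mm above the clip's underside (it slopes down to 98 mm at x = 16 and x = -14); axes as the clip. When hung, it rests on the top of the eye's front bar. The clip's centre of mass lies close below this point, so it hangs nearly upright.
- gate (a joint): Angle of the sprung gate: 0 shut, grows as pushed into the hook (clip -x), stop 0.75 rad. Rod 7 mm thick, hinge at clip x 22, height 46, tip at height 96.5 mm. 1 N at the tip starts it, 4 N opens 0.55 rad. The bar must enter from clip +x with its top 0-3 mm below the nose; it passes the tip when its centre reaches about clip x = -3 and meets the spine at x = -8 mm. Lower, it meets the spine first.
- bracket: Aluminium L-bracket fixed to the table: upright plate 70 wide, 6 thick, 180 mm high, foot 77 mm long behind it (+x). Origin at mid-thickness of the plate, at the table. On its -x side a steel eye: level rectangular loop of 8 mm round bar, front bar along y centred at x = -65 mm, 48 mm wide overall, its opening 32 mm wide in y and about 50 long in x.
- eye_mid (a point): Point fixed to the bracket at x = -65 mm, y = 0, 150 mm above the table; axes as the bracket. The centre of the eye's front bar would be here if clamped in the middle of its slot. The eye is clamped tight anywhere from 16 mm below to 16 mm above; this reading does not tell where. The bar is clear above, below and on the -x side; come in along +x.
- lens: Black zoom lens standing upright, 76 mm in diameter, 125 mm high; origin under its centre. A bystander.
- hood: Black lens hood, a ring 76 mm in diameter and 42 mm high standing on the table; origin under its centre. A bystander.
- plain_weight: A plain steel cylinder 42 mm in diameter, 32 mm high, without a hook; origin under its centre. A bystander.
- tray: Small stainless tray 120 x 160 x 18 mm with a lens cap in it; origin under its centre. A bystander.
Mind the look-alikes: they are no part of the job. Of the things that look like the clip, the smallest one is meant.

How it is judged (in metres and radians):
On the way, in this order (a step that is already met when the one before it is completed fails the run):
1. the weight is lifted clear of the table (height (world z) of clip above 0.02 m), for 0.1 s.
2. the gate is pushed in while the hook is on the eye (value of joint gate above 0.3 rad and contact force between clip and bracket above 0.3 N and distance between bow and eye_mid below 0.06 m).
At the end, for the whole second after the job is handed in: The weight hangs by its hook on the eye's front bar: bar under the bow (bow within 13 mm of it along the eye, 16 mm across), gate shut (under 0.08 rad), weight over 20 mm clear of the table, within 0.3 rad of upright, still (under 0.04 m/s) (value of joint gate below 0.08 rad and x of bow in the frame of eye_mid between -0.013 and 0.013 m and y of bow in the frame of eye_mid between -0.016 and 0.016 m and z of bow in the frame of eye_mid between -0.017 and 0.025 m and contact force between clip and bracket above 0.8 N and height (world z) of clip above 0.02 m and angle between clip's own z axis and vertical below 0.3 rad and linear speed of clip below 0.04 m/s); the robot touches nothing.
It fails at once if the hook or weight presses on the bracket or eye with more than 25 N (contact force between clip and bracket above 25 N).
It fails at once if the robot presses on the bracket or eye with more than 25 N (contact force between any of the arm, the fingers and bracket above 25 N).
It fails at once if a bystander (lens, hood, plain weight, tray) is moved by more than 25 mm (distance of any of lens, hood, plain_weight, tray from where it was at the start of the episode above 0.025 m).
It also fails if it takes over 51 s, if anything falls off the work surface, if the arm or the gripper's body presses on something with over 40 N, if the wrist force passes 120 N, or if a joint passes its speed limit or range.

## Working session

There is one attempt and no reset: what is moved stays moved. The work goes in short steps, Python scripts to look and compute and a tool call to move; the robot and the scene stay as the last step left them, time stands still between calls to the robot, and variables do not carry over. Pictures are saved under pics/ and viewed, about 8 in all and at most 12, crops included, and the job is handed in when it is done.

Besides the shell and the picture viewer there is one more tool, called after "Call:" as name([rows], argument=value, ...), one row to a line, values as JSON. send_rows: Moves the arm, as the interface text tells. Its arguments: {"type":"object","properties":{"targets":{"type":"array","items":{"type":"array","items":{"type":"number"}}},"jaw":{"type":"number"},"grip_force":{"type":"number"}},"required":["targets"]}

```bash
mkdir -p pics; python3 - <<'E'
from cell import r
import cv2,numpy as np
s=r.observe();print(s['clock'],s['tcp_pos'],s['eef_rot'],s['opening'])
for n in("scene","top"):
    c=r.get_calibration(n);print(n,c)
    im=r.get_image(n);cv2.imwrite(f"pics/{n}0.png",im)
E
```

```text
0.0 [210.50977084 587.98422145 230.87551517] [ 1.71069522e-01  9.85258728e-01 -6.64546204e-04 -1.22433771e-04] 91.95674581268884
scene {'K': array([[492.74049178,   0.        , 276.76148343],
       [  0.        , 492.74049178, 210.09660909],
       [  0.        ,   0.        ,   1.        ]]), 'eye': array([1288.62974878,  190.61016403,  775.27507567]), 'rotation': array([ 0.56403697,  0.71280361, -0.33422013, -0.24913894])}
top {'K': array([[482.56004594,   0.        , 279.51912   ],
       [  0.        , 482.56004594, 206.57862665],
       [  0.        ,   0.        ,   1.        ]]), 'eye': array([ 3.93842546e+02, -9.89484312e-01,  1.08250690e+03]), 'rotation': array([ 0.70922709, -0.70243024,  0.05085798, -0.03165675])}
```

View pics/scene0.png

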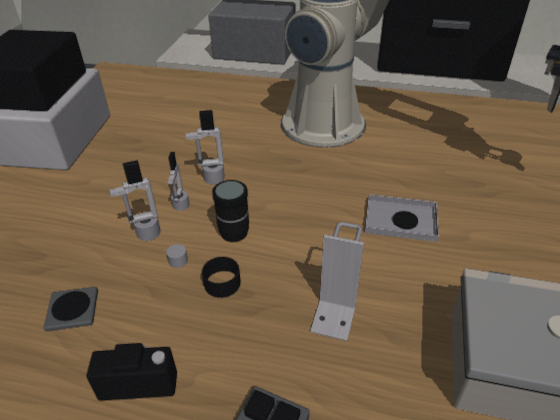

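View pics/top0.png

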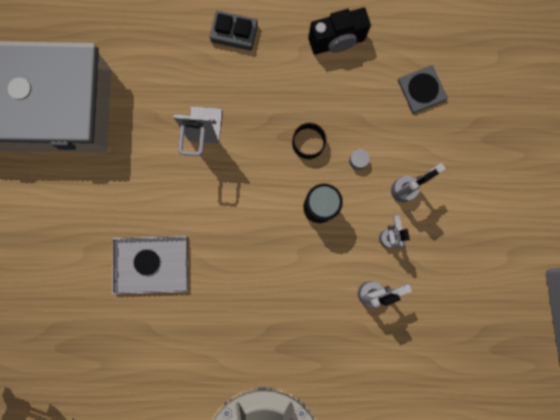

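Candidates: scene (208,150), (140,205), (177,182), in the top view (380,294), (412,185), (395,237). The middle one, scene (177,182), is clearly the smallest. I'll confirm it in an enlarged crop.

```bash
python3 - <<'E'
import cv2,numpy as np
a=cv2.imread("pics/scene0.png")[140:220,130:230];b=cv2.imread("pics/top0.png")[205:265,360:435]
c=cv2.imread("pics/scene0.png")[215:345,295:385];d=cv2.imread("pics/top0.png")[90:180,160:250]
f=lambda i:cv2.resize(i,(400,300),interpolation=cv2.INTER_CUBIC)
for i in (a,b,c,d):print(i.shape)
cv2.imwrite("pics/c1.png",np.vstack([np.hstack([f(a),f(b)]),np.hstack([f(c),f(d)])]))
E
cat > h.py <<'E'
import numpy as np
from scipy.spatial.transform import Rotation as R
from cell import r
def ray(c,u,v):
    c=r.get_calibration(c) if isinstance(c,str) else c
    d=R.from_quat(c['rotation']).apply(np.linalg.inv(c['K'])@[u,v,1]);return np.array(c['eye']),d/np.linalg.norm(d)
def tri(*obs):  # (cal,u,v)...
    A=np.zeros((3,3));b=np.zeros(3)
    rs=[ray(*o) for o in obs]
    for e,d in rs:
        P=np.eye(3)-np.outer(d,d);A+=P;b+=P@e
    p=np.linalg.solve(A,b);return p,[np.linalg.norm(np.cross(p-e,d)) for e,d in rs]
def atz(c,u,v,z):
    e,d=ray(c,u,v);return e+d*(z-e[2])/d[2]
def proj(c,p):
    c=r.get_calibration(c) if isinstance(c,str) else c
    q=c['K']@R.from_quat(c['rotation']).inv().apply(np.array(p)-c['eye']);return q[:2]/q[2]
E
```

```text
(80, 100, 3)
(60, 75, 3)
(130, 90, 3)
(90, 90, 3)
```

View pics/c1.png

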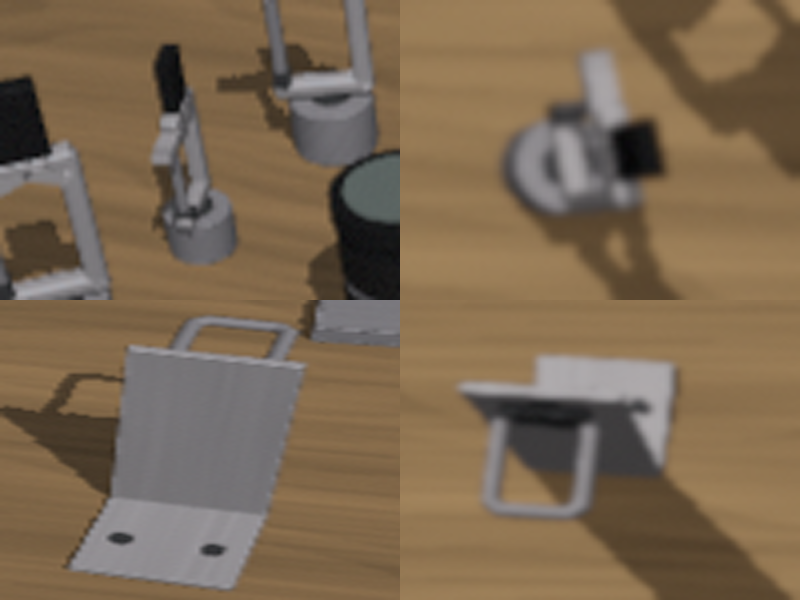

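Confirmed: the middle hook, scene (177,182) and top (395,237), is clearly smaller than its neighbours. Its mouth points toward the top of the top view (+x). Next I triangulate.

```bash
python3 - <<'E'
from h import *
S=lambda x,y,sx,sy,x0,y0:(x0+x/sx,y0+y/sy)
a=lambda x,y:("scene",130+x/4,140+y/3.75)
b=lambda x,y:("top",360+(x-400)/5.333,205+y/5)
c=lambda x,y:("scene",295+x/4.444,215+(y-300)/2.308)
d=lambda x,y:("top",160+(x-400)/4.444,90+(y-300)/3.333)
np.set_printoptions(precision=1,suppress=True)
print("tab mid",tri(a(170,78),b(638,150)))
print("tab top",tri(a(168,47),b(650,148)))
print("cyl top",tri(a(200,208),b(562,163)), atz(*b(562,163),32),atz(*a(200,210),32))
print("nose tip",tri(a(162,150),b(595,55)), atz(*b(595,52),105))
print("bow/spine", atz(*b(625,195),110))
print("bar mid",tri(c(241,325),d(537,512)))
print("bar L/R",tri(c(187,322),d(585,514)),tri(c(292,330),d(488,510)))
print("plate top",tri(c(127,349),d(622,402)),tri(c(303,366),d(460,385)))
print("foot back corners",[atz(*c(*p),3) for p in((68,568),(233,590))],[atz(*d(*p),3) for p in((677,362),(537,357))])
for z in(134,150,166): print(z,atz(*d(488,512),z),atz(*d(585,514),z))
print("tri tabs others", proj("top",[394,0,0]))
E
```

```text
tab mid (array([ 451.5, -275.2,  132.7]), [np.float64(0.15951417419581193), np.float64(0.15951417419584638)])
tab top (array([ 450.9, -272.9,  155.3]), [np.float64(0.007334747927532031), np.float64(0.007334747927571114)])
cyl top (array([ 451.7, -272.9,   31.5]), [np.float64(0.2864259633182221), np.float64(0.28642596331827475)]) [ 451.6 -272.5   32. ] [ 454.1 -272.1   32. ]
nose tip (array([ 491.7, -266.7,  109. ]), [np.float64(0.5116188467790772), np.float64(0.5116188467791971)]) [ 493.2 -267.3  105. ]
bow/spine [ 434.5 -276.2  110. ]
bar mid (array([605.3, 147.4, 153.7]), [np.float64(0.9137978085458005), np.float64(0.9137978085457703)])
bar L/R (array([604.9, 125.7, 152.3]), [np.float64(1.8149853409034404), np.float64(1.8149853409034886)]) (array([606.3, 168.9, 153.4]), [np.float64(0.9945921964926527), np.float64(0.9945921964926707)])
plate top (array([665.7, 109. , 175.5]), [np.float64(1.100685389293459), np.float64(1.1006853892934523)]) (array([673.3, 178.4, 179.7]), [np.float64(0.9747998963131685), np.float64(0.9747998963131344)])
foot back corners [array([744.4, 103.4,   3. ]), array([749.6, 173.4,   3. ])] [array([746.1, 103.6,   3. ]), array([748.4, 175.8,   3. ])]
134 [609.4 173.4 134. ] [608.8 130.  134. ]
150 [605.7 170.5 150. ] [605.1 127.8 150. ]
166 [602.1 167.5 166. ] [601.5 125.6 166. ]
tri tabs others [265.6 263.1]
```

Call:
send_rows([
  [-10,-14,0,0],
  [-21.6,-30.4,0,0],
  [-21.6,-30.4,0,0],
  [-21.6,-30.4,0,0],
  [-21.6,-30.4,0,0],
  [-21.6,-30.4,0,0],
  [-21.6,-30.4,0,0],
  [-21.6,-30.4,0,0],
], jaw=50)

```text
clock: 0.77
tcp_pos: [285.9, 318.7, 231.4]
eef_rot: [0.171, 0.985, -0.0, -0.0]
wrist_force: [0.6, 0.7, 0.8]
opening: 50.4
```

Call:
send_rows([
  [-21.6,-30.4,0,0],
  [-21.6,-30.4,0,0],
  [-21.6,-30.4,0,0],
  [-21.6,-30.4,0,0],
  [-21.6,-30.4,0,0],
  [-21.6,-30.4,0,0],
  [-21.6,-30.4,0,0],
  [-21.6,-30.4,0,0],
])

```text
clock: 1.43
tcp_pos: [366.6, 31.5, 231.7]
eef_rot: [0.171, 0.985, 0.0, 0.0]
wrist_force: [1.1, -0.0, -0.5]
opening: 49.7
```

Call:
send_rows([
  [-21.6,-30.4,0,0],
  [-21.6,-30.4,0,0],
  [-21.6,-30.4,0,0],
  [-21.6,-30.4,0,0],
  [-21.6,-30.4,0,0],
  [-21.6,-30.4,0,0],
  [-21.6,-30.4,0,0],
  [-10,-14,0,0],
])

```text
clock: 2.1
tcp_pos: [442.8, -238.3, 231.4]
eef_rot: [0.172, 0.985, -0.001, 0.0]
wrist_force: [0.3, 0.2, 0.0]
opening: 49.8
```

Call:
send_rows([
  [0,0,0,-0.12],
  [0,0,0,-0.12],
  [0,0,0,-0.12],
  [0,0,0,-0.12],
  [0,0,0,-0.02],
  [0,0,0,0],
])

```text
clock: 2.6
tcp_pos: [441.9, -234.4, 231.4]
eef_rot: [-0.077, 0.997, 0.0, -0.0]
wrist_force: [0.0, -0.1, -0.6]
opening: 49.9
```

```bash
cat >> h.py <<'E'
def st():
    s=r.observe();M=R.from_quat(s['eef_rot']).as_matrix()
    print(round(s['clock'],2),np.round(s['tcp_pos'],1),"yaw_y",round(np.arctan2(M[1,1],M[0,1]),3),"tilt",np.round(M[:2,2],3),"F",np.round(s['wrist_force'],2),"M",np.round(s['moment'],2),"op",round(s['opening'],1));return s,M
def go(p,yawy=None): # rows needed to reach world p (first turn), in tool axes now
    s,M=st();print("tool shift",np.round(M.T@(np.array(p)-s['tcp_pos']),1))
    if yawy is not None: print("turn",round(-(yawy-np.arctan2(M[1,1],M[0,1])),3))
E
python3 - <<'E'
from h import *
import cv2
go([451.5,-273.5,231],1.728);c=r.get_calibration("wrist");cv2.imwrite("pics/w1.png",r.get_image("wrist"))
print(r.observe()['joints'].round(2) if hasattr(r.observe()['joints'],'round') else r.observe()['joints'])
for p in([451.5,-273.5,151],[451.5,-273.5,32],[493,-267,104]):print(proj(c,p))
E
```

```text
2.6 [ 441.9 -234.4  231.4] yaw_y 1.725 tilt [-0.  0.] F [ 0.03 -0.1  -0.61] M [ 0.02 -0.08 -0.04] op 49.9
tool shift [ -3.5 -40.1   0.4]
turn -0.003
[-0.49  0.16  1.89 -0.    1.09 -2.21]
[229.27995306 231.31401933]
[244.78881616 203.56243249]
[238.28529357 257.25762134]
```

View pics/w1.png

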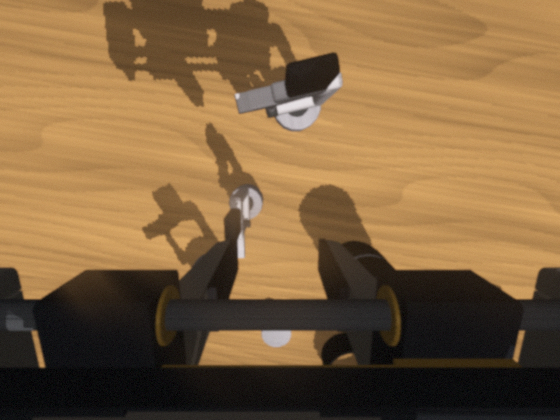

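The wrist view shows the small clip at (246,204) with its nose at (241,257). The projected points (245,204) and (238,257) agree, so I descend.

Call:
send_rows([
  [-1.7,-20,0,-0.01],
  [-1.6,-20,0,-0.01],
  [0,0,20,0],
  [0,0,30,0],
  [0,0,25,0],
  [0,0,15,0],
  [0,0,7,0],
  [0,0,0,0],
])

```text
clock: 3.32
tcp_pos: [450.8, -272.9, 133.2]
eef_rot: [-0.087, 0.996, 0.001, -0.001]
wrist_force: [-0.3, 0.3, 0.4]
opening: 50.0
```

```bash
python3 - <<'E'
from h import *
import cv2
go([451.7,-273.3,134],1.74);cv2.imwrite("pics/s2.png",cv2.resize(r.get_image("scene")[120:220,110:245],(800,593),interpolation=cv2.INTER_CUBIC))
E
```

```text
3.32 [ 450.8 -272.9  133.2] yaw_y 1.745 tilt [-0.002  0.001] F [-0.34  0.35  0.42] M [ 0.06 -0.    0.03] op 50.0
tool shift [-0.8 -0.6 -0.8]
turn 0.005
```

View pics/s2.png

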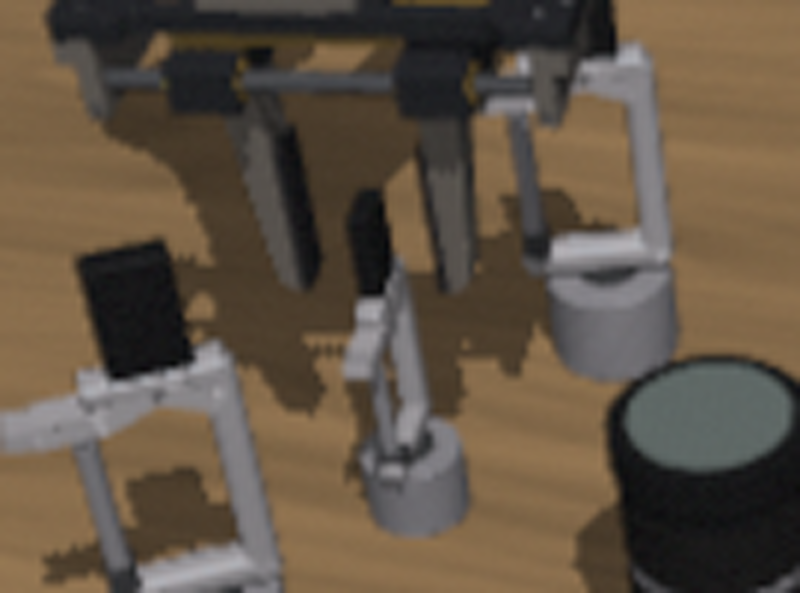

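The tab at (368,240) sits between the fingers, at the level of their tips. Closing the jaws.

Call:
send_rows([
  [-0.8,-0.4,-1,0],
  [0,0,0,0],
  [0,0,0,0],
  [0,0,0,0],
  [0,0,0,0],
  [0,0,0,0],
  [0,0,0,0],
  [0,0,0,0],
], jaw=0, grip_force=45)

```text
clock: 4.03
tcp_pos: [452.6, -273.7, 135.8]
eef_rot: [-0.088, 0.996, -0.0, 0.0]
wrist_force: [-1.1, 0.3, 4.1]
opening: 10.0
```

Call:
send_rows([
  [0,0,-3,0],
  [0,0,-15,0],
  [0,0,-30,0],
  [0,0,-35,0],
  [0,0,-35,0],
  [0,0,-30,0],
  [0,0,-10,0],
  [0,0,0,0],
])

```text
clock: 4.7
tcp_pos: [453.6, -274.4, 295.8]
eef_rot: [-0.088, 0.996, -0.001, 0.002]
wrist_force: [-0.2, 0.5, -1.5]
opening: 9.8
```

```bash
python3 - <<'E'
from h import *
go([570.4-20,149.6,293],1.511)
E
```

```text
4.7 [ 453.6 -274.4  295.8] yaw_y 1.747 tilt [ 0.004 -0.002] F [-0.18  0.51 -1.47] M [0.02 0.06 0.03] op 9.8
tool shift [-169.6  400.4    2.2]
turn 0.236
```

Call:
send_rows([
  [-5,10,0,0],
  [-9.5,22,0,0],
  [-13,31,0,0],
  [-14,33,0,0],
  [-14,33,0,0],
  [-14,33,0,0],
  [-14,33,0,0],
  [-14,33,0,0],
])

```text
clock: 5.37
tcp_pos: [507.1, -29.7, 290.6]
eef_rot: [-0.088, 0.996, 0.0, -0.002]
wrist_force: [1.6, -0.5, -2.2]
opening: 10.0
```

Call:
send_rows([
  [-14,33,0,0],
  [-14,33,0,0],
  [-14,33,0,0],
  [-13,31,0,0],
  [-10,25,0,0],
  [-5,13,0,0],
  [-2,4.4,0,0],
  [0,0,0,0],
])

```text
clock: 6.03
tcp_pos: [548.3, 150.8, 291.6]
eef_rot: [-0.089, 0.996, -0.0, -0.002]
wrist_force: [-0.7, -0.4, -2.9]
opening: 9.8
```

Call:
send_rows([
  [0,0,0,0.12],
  [0,0,0,0.116],
  [0,0,15,0],
  [0,0,25,0],
  [0,0,25,0],
  [0,0,12,0],
  [0,0,0,0],
  [0,0,0,0],
])

```text
clock: 6.7
tcp_pos: [548.9, 149.2, 216.4]
eef_rot: [0.03, 1.0, -0.0, -0.001]
wrist_force: [1.2, 0.1, -1.9]
opening: 9.6
```

```bash
python3 - <<'E'
from h import *
import cv2
go([570.4,149.6,215],1.511)
s=r.get_image("scene");t=r.get_image("top");cv2.imwrite("pics/s3f.png",s);cv2.imwrite("pics/t3f.png",t)
f=lambda i:cv2.resize(i,(400,500),interpolation=cv2.INTER_CUBIC)
cv2.imwrite("pics/s3.png",np.hstack([f(s[150:275,290:390]),f(t[80:205,150:250])]))
E
```

```text
6.7 [548.9 149.2 216.4] yaw_y 1.51 tilt [-0.001 -0.001] F [ 1.15  0.11 -1.92] M [-0.01 -0.07 -0.04] op 9.6
tool shift [-21.4   1.7   1.4]
turn -0.001
```

View pics/s3.png

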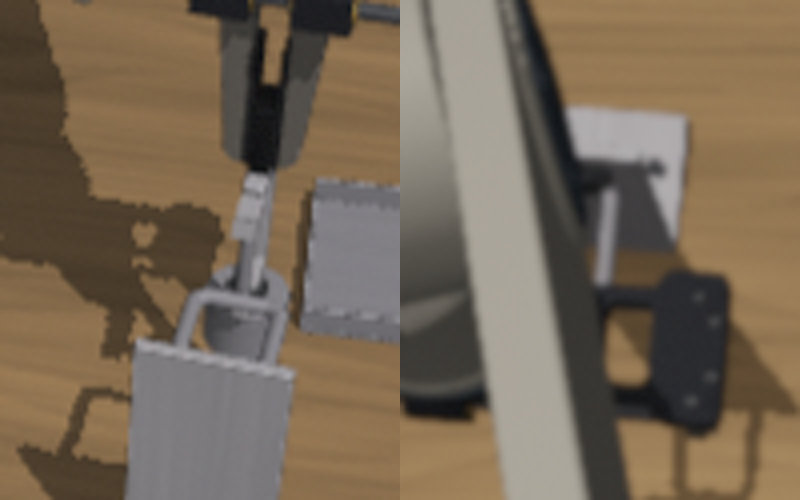

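Call:
send_rows([
  [-10,0.8,0,0],
  [-11.4,0.9,0,0],
  [0,0,5,0],
  [0,0,5,0],
  [0,0,2,0],
  [0,0,0,0],
  [0,0,0,0],
])

```text
clock: 7.38
tcp_pos: [570.2, 150.6, 204.2]
eef_rot: [0.03, 1.0, -0.0, -0.001]
wrist_force: [-0.4, 0.7, -2.0]
opening: 9.5
```

```bash
python3 - <<'E'
from h import *
import cv2
go([570.4,149.6,200],1.511)
c=r.get_calibration("wrist");w=r.get_image("wrist");s=r.get_image("scene")
f=lambda i:cv2.resize(i,(400,500),interpolation=cv2.INTER_CUBIC)
cv2.imwrite("pics/s4.png",np.hstack([f(s[150:275,290:390]),cv2.resize(w[60:410,140:420],(400,500))]))
for z in(150,154):
  for y in(-20,20):print(z,y,proj(c,[605.4+y*.06,147.5+y,z]), proj("scene",[605.4+y*.06,147.5+y,z]))
E
```

```text
7.38 [570.2 150.6 204.2] yaw_y 1.511 tilt [-0.001 -0.   ] F [-0.41  0.69 -1.98] M [0.02 0.01 0.04] op 9.5
tool shift [-0.2 -1.   4.2]
turn 0.0
150 -20 [250.31260443 280.42448759] [338.9985916  225.30150971]
150 20 [301.90546661 280.43011548] [360.32123042 229.3209388 ]
154 -20 [249.83300013 282.79447372] [339.12849691 223.71976241]
154 20 [302.33126091 282.80016262] [360.51370574 227.73407325]
```

View pics/s4.png

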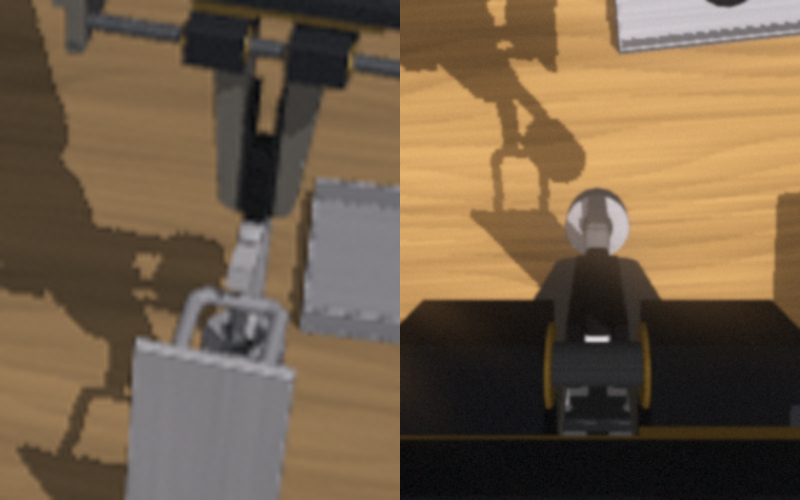

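The nose at (243,290) in the crop is in line with the bar's middle (238) and just above it. I'll feel downwards from here.

Call:
send_rows([
  [0,-1,1,0],
  [0,0,1,0],
  [0,0,1,0],
  [0,0,1,0],
  [0,0,0,0],
])

```text
clock: 7.9
tcp_pos: [570.5, 149.6, 200.3]
eef_rot: [0.03, 1.0, -0.0, -0.0]
wrist_force: [0.6, -1.2, -2.6]
opening: 9.4
```

Call:
send_rows([
  [0,0,1,0],
  [0,0,1,0],
  [0,0,0,0],
])

```text
clock: 8.15
tcp_pos: [570.5, 149.6, 198.4]
eef_rot: [0.03, 1.0, -0.0, -0.0]
wrist_force: [-1.2, -0.0, -3.2]
opening: 9.8
```

Call:
send_rows([
  [0,0,1,0],
  [0,0,0,0],
])

```text
clock: 8.32
tcp_pos: [570.6, 149.6, 197.4]
eef_rot: [0.03, 1.0, -0.0, -0.0]
wrist_force: [0.3, -0.4, -2.6]
opening: 9.6
```

Call:
send_rows([
  [0,0,1,0],
  [0,0,0,0],
])

```text
clock: 8.48
tcp_pos: [570.7, 149.7, 196.6]
eef_rot: [0.03, 1.0, 0.0, 0.0]
wrist_force: [0.4, 0.4, -2.6]
opening: 9.9
```

Call:
send_rows([
  [0,0,0.8,0],
  [0,0,0,0],
])

```text
clock: 8.65
tcp_pos: [570.8, 149.7, 196.3]
eef_rot: [0.03, 1.0, 0.0, 0.0]
wrist_force: [-2.6, 0.7, 2.5]
opening: 9.7
```

Call:
send_rows([
  [0,0,0.8,0],
  [0,0,0,0],
])

```text
clock: 8.82
tcp_pos: [570.8, 149.7, 195.9]
eef_rot: [0.03, 1.0, 0.0, 0.0]
wrist_force: [-3.9, 0.1, 8.4]
opening: 9.8
```

Call:
send_rows([
  [0,0,0.8,0],
  [0,0,0,0],
])

```text
clock: 8.98
tcp_pos: [570.8, 149.8, 195.7]
eef_rot: [0.03, 1.0, 0.0, 0.0]
wrist_force: [-5.2, -1.2, 12.3]
opening: 9.8
```

Contact from above at a measured TCP z of about 196.4 (bar top about 159-160). I'll lift about 1.8 mm clear and check the force.

Call:
send_rows([
  [0,0,-2,0],
  [0,0,-2,0],
  [0,0,0,0],
  [0,0,0,0],
])

```text
clock: 9.32
tcp_pos: [570.6, 149.6, 197.9]
eef_rot: [0.03, 1.0, -0.0, -0.0]
wrist_force: [0.7, -0.4, -3.2]
opening: 9.4
```

```bash
python3 - <<'E'
from h import *
import cv2
st()
s=r.get_image("scene");st()
cv2.imwrite("pics/s5.png",cv2.resize(s[190:250,320:380],(600,600),interpolation=cv2.INTER_CUBIC))
E
```

```text
9.32 [570.6 149.6 197.9] yaw_y 1.511 tilt [-0. -0.] F [ 0.68 -0.35 -3.21] M [ 0.03 -0.05  0.02] op 9.4
9.37 [570.5 149.5 197.8] yaw_y 1.511 tilt [-0.001 -0.   ] F [ 0.17  0.55 -1.95] M [ 0.06 -0.02 -0.02] op 10.1
```

View pics/s5.png

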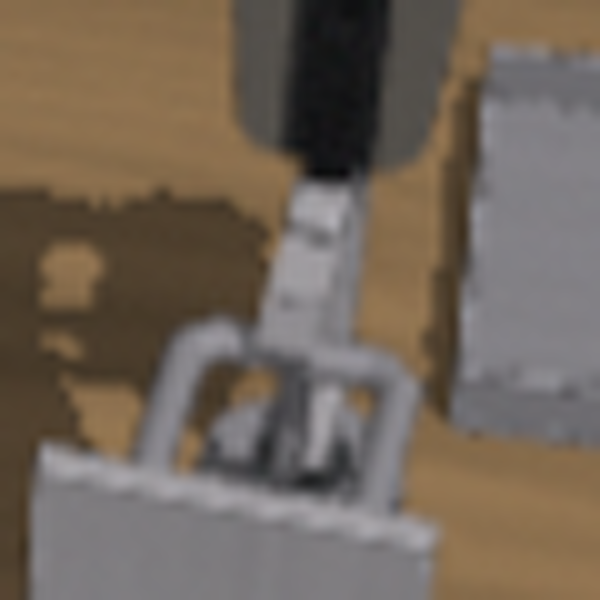

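The nose overlaps the bar at the middle of the eye. I'll raise 0.6 mm and push in along +x.

Call:
send_rows([
  [0,0,-0.6,0],
  [-3,0,0,0],
  [-3,0,0,0],
  [-3,0,0,0],
  [-3,0,0,0],
  [0,0,0,0],
])

```text
clock: 9.87
tcp_pos: [583.0, 148.8, 198.6]
eef_rot: [0.03, 1.0, -0.0, -0.0]
wrist_force: [-1.9, 0.5, -2.4]
opening: 9.9
```

Call:
send_rows([
  [-3,0,0,0],
  [-3,0,0,0],
  [-3,0,0,0],
  [-2,0,0,0],
  [0,0,0,0],
])

```text
clock: 10.28
tcp_pos: [593.8, 148.2, 198.6]
eef_rot: [0.03, 1.0, -0.0, -0.0]
wrist_force: [-1.5, 0.6, -3.8]
opening: 9.6
```

Call:
send_rows([
  [-2,0,0,0],
  [-2,0,0,0],
  [-2,0,0,0],
  [-2,0,0,0],
  [0,0,0,0],
])

```text
clock: 10.7
tcp_pos: [602.0, 147.7, 198.6]
eef_rot: [0.03, 1.0, -0.0, 0.0]
wrist_force: [-2.0, -0.3, -5.9]
opening: 9.8
```

Call:
send_rows([
  [-1,0,0,0],
  [-1,0,0,0],
  [-1,0,0,0],
  [0,0,0,0],
])

```text
clock: 11.03
tcp_pos: [604.8, 147.5, 198.7]
eef_rot: [0.03, 1.0, -0.0, 0.0]
wrist_force: [-2.4, 0.0, -6.7]
opening: 9.7
```

Call:
send_rows([
  [-1,0,0,0],
  [-1,0,0,0],
  [0,0,0,0],
])

```text
clock: 11.28
tcp_pos: [606.9, 147.4, 198.8]
eef_rot: [0.03, 1.0, -0.0, 0.0]
wrist_force: [-0.9, -0.2, -7.8]
opening: 9.7
```

Call:
send_rows([
  [-1,0,0,0],
  [-1,0,0,0],
  [0,0,0,0],
])

```text
clock: 11.53
tcp_pos: [608.9, 147.3, 198.7]
eef_rot: [0.03, 1.0, -0.0, 0.0]
wrist_force: [-0.9, 0.7, -8.0]
opening: 9.5
```

Call:
send_rows([
  [-1,0,0,0],
  [0,0,0,0],
])

```text
clock: 11.7
tcp_pos: [609.8, 147.3, 198.7]
eef_rot: [0.03, 1.0, -0.0, 0.0]
wrist_force: [-1.3, -0.1, -7.0]
opening: 9.3
```

Call:
send_rows([
  [-1,0,0,0],
  [0,0,0,0],
])

```text
clock: 11.87
tcp_pos: [610.9, 147.2, 198.8]
eef_rot: [0.03, 1.0, -0.0, 0.0]
wrist_force: [-1.4, -0.3, -8.4]
opening: 9.5
```

Call:
send_rows([
  [-0.8,0,0,0],
  [0,0,0,0],
])

```text
clock: 12.03
tcp_pos: [612.3, 147.3, 199.4]
eef_rot: [0.03, 1.0, 0.0, 0.001]
wrist_force: [0.2, 0.4, -3.4]
opening: 9.9
```

Fz dropped from -8.4 to -3.4 N and Fx to 0, so the gate has snapped past. I'll move back 3.5 mm and lower onto the bow.

Call:
send_rows([
  [1.5,0,0,0],
  [2,0,0,0],
  [0,0,1.5,0],
  [0,0,1.5,0],
  [0,0,1,0],
  [0,0,0,0],
])

```text
clock: 12.53
tcp_pos: [607.8, 147.4, 194.5]
eef_rot: [0.03, 1.0, -0.0, -0.0]
wrist_force: [-0.7, -0.8, -1.4]
opening: 9.8
```

Call:
send_rows([
  [0,0,0.8,0],
  [0,0,0,0],
])

```text
clock: 12.7
tcp_pos: [607.9, 147.4, 193.8]
eef_rot: [0.03, 1.0, -0.0, -0.0]
wrist_force: [-0.1, 0.1, -2.3]
opening: 9.4
```

Call:
send_rows([
  [0,0,0.8,0],
  [0,0,0,0],
])

```text
clock: 12.87
tcp_pos: [607.9, 147.4, 193.1]
eef_rot: [0.03, 1.0, -0.0, -0.0]
wrist_force: [0.4, -0.5, -4.0]
opening: 9.6
```

Call:
send_rows([
  [0,0,0.8,0],
  [0,0,0,0],
])

```text
clock: 13.03
tcp_pos: [607.8, 147.4, 192.3]
eef_rot: [0.03, 1.0, -0.0, -0.0]
wrist_force: [0.9, -0.3, -2.9]
opening: 9.5
```

Call:
send_rows([
  [0,0,0.8,0],
  [0,0,0,0],
])

```text
clock: 13.2
tcp_pos: [608.0, 147.4, 191.9]
eef_rot: [0.03, 1.0, 0.0, 0.0]
wrist_force: [0.0, -0.4, 2.2]
opening: 9.8
```

Call:
send_rows([
  [0,0,0.6,0],
  [0,0,0,0],
])

```text
clock: 13.37
tcp_pos: [608.0, 147.4, 191.7]
eef_rot: [0.03, 1.0, 0.0, 0.0]
wrist_force: [-1.9, -1.1, 5.4]
opening: 9.8
```

Seated: the bow met the bar at z = 192, 6.6 mm below the entry height, with no side force. I'll ease off to about zero and look.

Call:
send_rows([
  [0,0,-0.7,0],
  [0,0,0,0],
  [0,0,0,0],
])

```text
clock: 13.62
tcp_pos: [608.0, 147.4, 191.9]
eef_rot: [0.03, 1.0, 0.0, 0.0]
wrist_force: [-1.6, 0.2, 2.4]
opening: 9.9
```

```bash
python3 - <<'E'
from h import *
import cv2
s=r.get_image("scene");st()
cv2.imwrite("pics/s6.png",cv2.resize(s[190:250,320:380],(600,600),interpolation=cv2.INTER_CUBIC))
E
```

```text
13.67 [608.  147.4 191.9] yaw_y 1.511 tilt [0. 0.] F [-1.66 -0.48  2.87] M [-0.07  0.38 -0.01] op 9.7
```

View pics/s6.png

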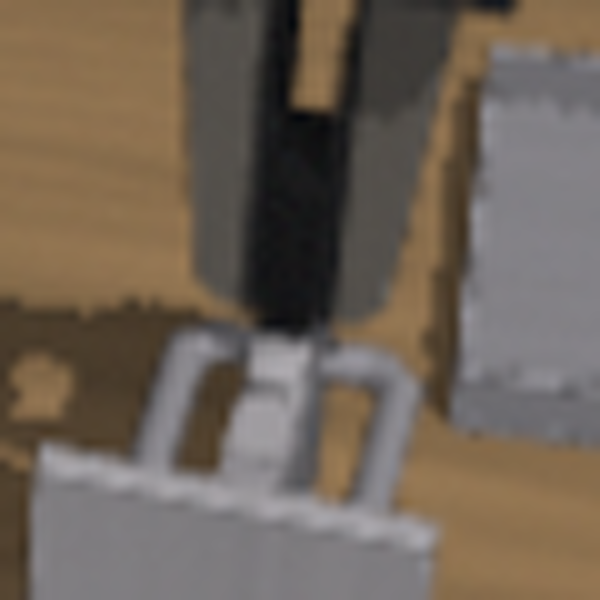

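The hook straddles the bar, nose inside the eye. Now I release gently: lower the grip force, then open a little.

Call:
send_rows([
  [0,0,-0.4,0],
  [0,0,0,0],
  [0,0,0,0],
  [0,0,0,0],
], grip_force=4)

```text
clock: 14.0
tcp_pos: [607.9, 147.3, 191.9]
eef_rot: [0.03, 1.0, -0.0, -0.0]
wrist_force: [-1.3, -0.5, -0.5]
opening: 9.9
```

Call:
send_rows([
  [0,0,0,0],
  [0,0,0,0],
  [0,0,0,0],
  [0,0,0,0],
], jaw=16)

```text
clock: 14.33
tcp_pos: [608.0, 147.5, 192.1]
eef_rot: [0.03, 1.0, 0.0, 0.0]
wrist_force: [-0.0, 0.1, 0.3]
opening: 16.5
```

Call:
send_rows([
  [0,0,0,0],
  [0,0,0,0],
  [0,0,0,0],
  [0,0,0,0],
  [0,0,0,0],
  [0,0,0,0],
], jaw=40)

```text
clock: 14.83
tcp_pos: [607.9, 147.4, 192.1]
eef_rot: [0.03, 1.0, -0.0, 0.0]
wrist_force: [-0.5, -1.3, -0.4]
opening: 39.7
```

```bash
python3 - <<'E'
from h import *
import cv2
s=r.get_image("scene");st()
cv2.imwrite("pics/s7.png",cv2.resize(s[170:260,310:400],(600,600),interpolation=cv2.INTER_CUBIC))
E
```

```text
14.88 [607.9 147.4 192.1] yaw_y 1.511 tilt [-0.  0.] F [-0.02  0.62  0.04] M [0.03 0.05 0.  ] op 39.7
```

View pics/s7.png

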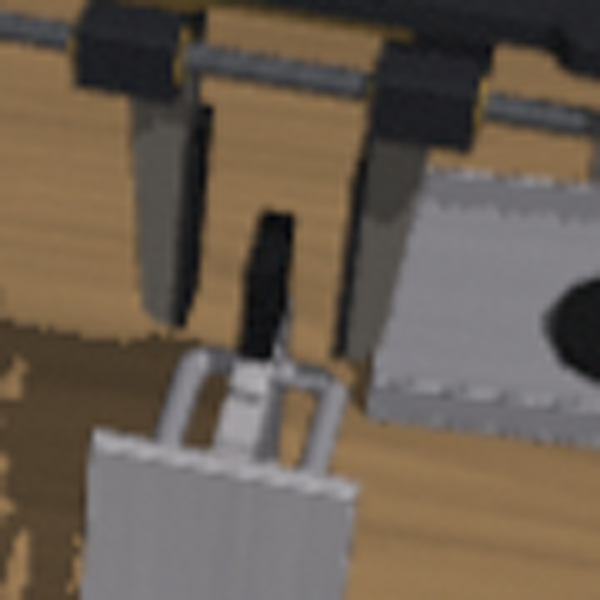

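The clip hangs free between the open fingers. I'll retreat straight up, let it settle and check from the top.

Call:
send_rows([
  [0,0,-5,0],
  [0,0,-15,0],
  [0,0,-25,0],
  [0,0,-30,0],
  [0,0,-30,0],
  [30,0,-10,0],
  [40,0,0,0],
  [40,0,0,0],
])

```text
clock: 15.55
tcp_pos: [497.6, 154.0, 308.2]
eef_rot: [0.03, 1.0, 0.0, 0.001]
wrist_force: [-0.6, 1.0, 0.1]
opening: 40.0
```

Call:
send_rows([
  [40,0,0,0],
  [30,0,0,0],
  [15,0,0,0],
  [0,0,0,0],
  [0,0,0,0],
  [0,0,0,0],
  [0,0,0,0],
  [0,0,0,0],
])

```text
clock: 16.22
tcp_pos: [414.3, 159.0, 306.9]
eef_rot: [0.03, 1.0, -0.0, -0.0]
wrist_force: [-0.5, 0.5, -0.6]
opening: 40.1
```

Call:
send_rows([
  [0,0,0,0],
  [0,0,0,0],
  [0,0,0,0],
  [0,0,0,0],
  [0,0,0,0],
  [0,0,0,0],
  [0,0,0,0],
  [0,0,0,0],
])

```text
clock: 16.88
tcp_pos: [413.2, 159.1, 307.1]
eef_rot: [0.03, 1.0, 0.0, 0.0]
wrist_force: [-1.4, 0.2, 0.2]
opening: 40.2
```

```bash
python3 - <<'E'
from h import *
import cv2
st()
f=lambda i:cv2.resize(i,(400,500),interpolation=cv2.INTER_CUBIC)
s=r.get_image("scene");t=r.get_image("top");s2=r.get_image("scene")
print("motion",cv2.absdiff(s,s2)[150:275,290:390].max())
cv2.imwrite("pics/s8.png",np.hstack([f(s[150:275,290:390]),f(t[80:205,150:250])]))
E
```

```text
16.88 [413.2 159.1 307.1] yaw_y 1.511 tilt [0. 0.] F [-1.4   0.22  0.19] M [ 0.04  0.05 -0.01] op 40.2
motion 7
```

View pics/s8.png

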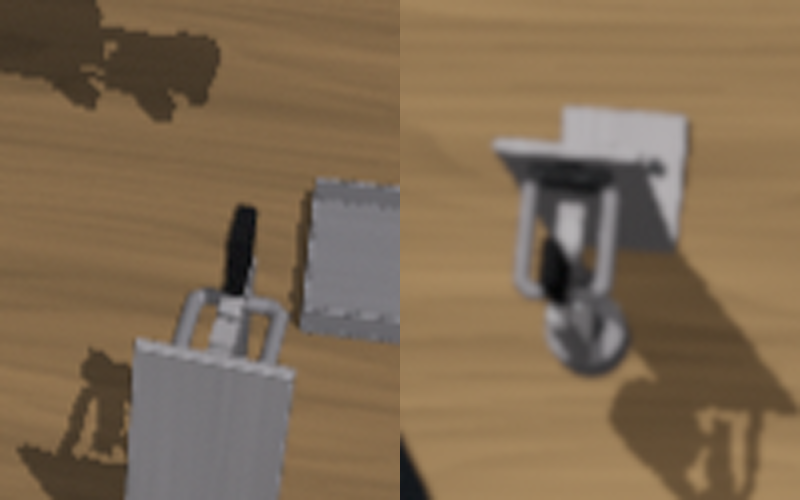

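```bash
python3 - <<'E'
from h import *
print(proj("top",[607.5,147.4,207]),proj("top",[607.5,147.4,56]),"seen tab top/cyl bottom",(188.5,146),(197,163.5))
print(atz("top",188.5,147,200),atz("top",197,163.5,65)); print(r.observe()['clock']); r.hand_in()
E
```

```text
[186.91081112 145.87384257] [198.32063214 162.77466062] seen tab top/cyl bottom (188.5, 146) (197, 163.5)
[607.11309077 145.5822712  200.        ] [604.01169314 148.86398273  65.        ]
17.0333
the job is handed in; nothing more can be done
```

The balance weight is hanging from the front bar of the steel eye and I've handed the job in at about 17.0 s of the 51 s limit. The hand-in gives no verdict, so the result rests on my own checks below.

- **Grasp:** I took the smallest of the three look-alike hooks. Its tab closed at 10 mm between the fingers, as described.
- **Finding the bar:** I felt down with the nose and met the bar at TCP z of about 196.4 mm, which puts the bar's centre about 5 mm above mid-slot. The force change there was about 15 N.
- **Snapping in:** I raised about 2 mm and pushed in along the eye. The gate load grew to about 6 N, then dropped sharply as it passed the bar.
- **Hanging:** I moved back 3.5 mm, lowered 6.6 mm onto the bow, released gently and backed off. The last pictures show it standing clear of the hand with no visible motion between two frames, and a tilt of about 0.03 rad measured from the top view. The bystanders in those cropped views look unmoved; I took no full picture at the end.

The shut gate could not be seen directly. I infer it from the force drop and the free lowering onto the bow. No check failed or disagreed.

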